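Porcelain canisters in order of height on the windowsill rack

TASK

Put the four white porcelain canisters away on the low chrome rack in order of height, each standing upright in the middle of its own round cork pad: the tallest on the pad nearest the red mug, then each next shorter one along the row, the shortest at the other end. Set them down rather than dropping them, do not knock any over, and leave the mug where it stands.

Things in the scene. Friction and masses are not known exactly. Their poses are not given: they have to be found in the camera images.
- tallest_center (a point): The tallest of the four loose lidded white porcelain canisters: upright cylinder 60 mm across and 100 mm high in all, the topmost 14 mm of that being a 12 mm wide knob (lid and knob are one solid piece with the canister); straight wall to grip, 0.24 to 0.48 kg. Stands on the sill (height 0) at the start. The point is on its axis, half-way up (50 mm above its underside); z is up its axis, and turn about z means nothing.
- second_center (a point): The second tallest of the four loose lidded white porcelain canisters: upright cylinder 54 mm across and 84 mm high in all, the topmost 14 mm of that being a 12 mm wide knob (lid and knob are one solid piece with the canister); straight wall to grip, 0.18 to 0.36 kg. Stands on the sill (height 0) at the start. The point is on its axis, half-way up (42 mm above its underside); z is up its axis, and turn about z means nothing.
- third_center (a point): The third tallest of the four loose lidded white porcelain canisters: upright cylinder 48 mm across and 68 mm high in all, the topmost 14 mm of that being a 12 mm wide knob (lid and knob are one solid piece with the canister); straight wall to grip, 0.13 to 0.27 kg. Stands on the sill (height 0) at the start. The point is on its axis, half-way up (34 mm above its underside); z is up its axis, and turn about z means nothing.
- shortest_center (a point): The shortest of the four loose lidded white porcelain canisters: upright cylinder 42 mm across and 54 mm high in all, the topmost 14 mm of that being a 12 mm wide knob (lid and knob are one solid piece with the canister); straight wall to grip, 0.09 to 0.18 kg. Stands on the sill (height 0) at the start. The point is on its axis, half-way up (27 mm above its underside); z is up its axis, and turn about z means nothing.
- pad_a: One of four alike round cork pads, 72 mm across and 4 mm thick, fixed in a row along the rack about 90 mm apart (each up to 6 mm off an even row either way); the letters say nothing about order in the row. Origin at the centre of its underside, which is 35 mm above the sill: a canister on it stands 4 mm above this point.
- pad_b: One of four alike round cork pads, 72 mm across and 4 mm thick, fixed in a row along the rack about 90 mm apart (each up to 6 mm off an even row either way); the letters say nothing about order in the row. Origin at the centre of its underside, which is 35 mm above the sill: a canister on it stands 4 mm above this point.
- pad_c: One of four alike round cork pads, 72 mm across and 4 mm thick, fixed in a row along the rack about 90 mm apart (each up to 6 mm off an even row either way); the letters say nothing about order in the row. Origin at the centre of its underside, which is 35 mm above the sill: a canister on it stands 4 mm above this point.
- pad_d: One of four alike round cork pads, 72 mm across and 4 mm thick, fixed in a row along the rack about 90 mm apart (each up to 6 mm off an even row either way); the letters say nothing about order in the row. Origin at the centre of its underside, which is 35 mm above the sill: a canister on it stands 4 mm above this point.
- rack: Low chrome wire rack, fixed, 110 mm (x) by 370 mm (y), its wire shelf 35 mm above the sill, carrying the four pads. Origin at its centre at sill level; its y axis runs along the row of pads, x across the row, away from the robot. Nothing stands up from the shelf but the pads.
- mug: Red enamel mug, loose, 80 mm across and 85 mm high, its handle pointing away from the robot, standing on the sill a little beyond one end of the rack; a plastic soap dish, 85 mm wide and 42 mm high, stands likewise at the other end. Either may be at either end. Origin at the centre of its underside. It shows which end of the row is for the tallest canister.
Not all that is in view belongs to the job. Leave any turquoise or yellow look-alike of the part that bears tallest_center alone.

How it is judged:
By the outcome, as a careful person would: the job done as asked, in the order asked, and still so for the second after the job is handed in, with the robot touching nothing.
It also fails if it takes over 120 s, if anything falls off the work surface, if the arm or the gripper's body presses on something with over 40 N, if the wrist force passes 120 N, or if a joint passes its speed limit or range.

ROBOT

A 6-joint arm with a two-finger parallel gripper is mounted at the origin on the work surface. World frame = base frame: x ahead of the robot, y to its left, z up, the work surface at z = 0. Lengths are in mm, angles in rad, forces in N, time in s.
With the tool pointing down it reaches from about 400 to 925 mm from the base axis. Payload 12.5 kg.
Tool frame: the origin (TCP) lies at the very end of the fingers, on their centre line; the grasp point (between the pads) lies 19 mm behind it; z points along the fingers, y is the line along which they close (so a half turn about z gives the same grasp; the last joint's range is limited). The gripper opens to 95 mm and grips with 3 to 60 N. Pads are 20 mm wide; open, the fingers measure 119 mm over their backs; the gripper's body (75 mm by 180 mm) begins 59 mm behind the grasp point.
Start: joints at [-1.396, 0.491, 1.559, -0, 1.092, -0.106], TCP at [173.225, -600.533, 214.661] pointing down, gripper open.
Joint ranges: [-3.1, 3.1], [-0.84, 2.19], [0.05, 2.79], [-1.13, 4.28], [0.06, 2.93], [-2.69, 2.69]. Speed limits (rad/s): [2.22, 2.22, 2.79, 3.14, 3.14, 3.14].

INTERFACE

Orientations are given as a rotation vector (axis times angle).
In Python, from bench import ctrl gives the robot as it stands. The module is installed in compiled form; this text tells all that it offers.
- The arm moves only by the tool drive_tool, never from a script. Its argument "steps" is a list of rows, each a list of 3 entries, a list of its own where there are three numbers: the turn, a rotation vector about the tool's x, y, z in degrees, then the shift along the tool's x, y, z in cm, then the opening, from -1 (shut) to 1 (fully open), so that 0 is half open. In form: [[[wx, wy, wz], [x, y, z], jaw], ...]. A call has 1 to 12 rows; each row is the pose to reach, as a shift and turn from the pose commanded when the call began, along the tool's axes at that moment; what a row does not reach only later rows make up. A row lasts 1/8 s, in which the tool goes at most 62.5 mm and 10.7 degrees, less where a joint would pass 70% of its speed; a pose out of reach is approached as far as the arm can. A call with a gripper value outside its range is refused whole. The fingers move at their own pace and stop on an object; "squeeze" is the grip in N (left out, the last holds). Time passes only in rows, so rows that repeat a pose let the fingers close. It gives the time, the measured TCP pose, the force, the opening and the grip force at its end, in the units of the state.
- ctrl.sense(): the state, without advancing time (a new reading comes with each control period).
- ctrl.read_camera(name): name is "side" or "top" or "wrist"; returns (picture, depth): 420x560x3 uint8, red, green, blue; 420x560 float32, mm along the optical axis (not along the pixel's ray), 0 where there is no reading.
- ctrl.camera_info(name): a dict with "fx", "fy", "cx", "cy" (pixels), "extrinsics" (4x4, takes a point from world to camera coordinates); the wrist camera has in their place "hand_eye" (4x4, takes a point from camera to tool coordinates, whose origin is the TCP and whose axes are the flange's). Camera axes: x right, y down, z forward; pixel columns grow to the right and rows downward; lengths in mm; the calibration is good to about 2 mm. The wrist camera is an equidistant fisheye: a pixel r from the principal point sees the ray r / f radians off the axis. A picture is of the moment at which its call begins: read the wrist's pose just before it. camera_info takes no time and is no camera call.
- ctrl.hand_in(): hands the job in; it is judged then, once.
The state is a dict: "time_s": time; "joint_pos": joint angles; "joint_velocities": joint speeds; "joint_efforts": joint torques, N m; "tcp_pos": TCP position; "tcp_rot": TCP orientation; "wrist_force": force on the tool from outside, world axes, zero at the start; "moment": the same for the moment, N m; "gripper_width": finger opening in mm; "grip_force": force on a finger pad.
Only numpy, scipy, OpenCV 4.12 (cv2) and the standard library are available. Lean on these libraries where they do the work, as an engineer would, in place of code of your own. Each camera call takes 0.05 s, during which the arm holds its last target. There are 200 camera calls.

## Working session

There is one attempt and no reset: what is moved stays moved. The work goes in short steps, Python scripts to look and compute and a tool call to move; the robot and the scene stay as the last step left them, time stands still between calls to the robot, and variables do not carry over. Pictures are saved under pics/ and viewed, at most 14 in all, crops included, and the job is handed in when it is done.

Besides the shell and the picture viewer there is one more tool, called after "Call:" as name([rows], argument=value, ...), one row to a line, values as JSON. drive_tool: Moves the arm, as the interface text tells. Its arguments: {"type":"object","properties":{"steps":{"type":"array","items":{"type":"array"}},"squeeze":{"type":"number"}},"required":["steps"]}

```bash
mkdir -p pics
cat > h.py <<'E'
import numpy as np, cv2
from scipy.spatial.transform import Rotation as R
from bench import ctrl
def grab(n,f=None):
    p,d=ctrl.read_camera(n)
    if f: cv2.imwrite(f'pics/{f}.png',p[:,:,::-1])
    np.savez(f'{n}.npz',p=p,d=d); return p,d
def pts(n,d):
    "world point of every pixel from depth (pinhole cams)"
    c=ctrl.camera_info(n); v,u=np.mgrid[:d.shape[0],:d.shape[1]]
    P=np.stack([(u-c['cx'])/c['fx']*d,(v-c['cy'])/c['fy']*d,d],-1)
    E=np.array(c['extrinsics']); return (P-E[:3,3])@E[:3,:3]
def ray(n,u,v,z):
    c=ctrl.camera_info(n);E=np.array(c['extrinsics'])
    o=-E[:3,:3].T@E[:3,3]; r=E[:3,:3].T@np.array([(u-c['cx'])/c['fx'],(v-c['cy'])/c['fy'],1])
    return o+r*(z-o[2])/r[2]
E
python3 - <<'E'
from h import *
s=ctrl.sense();print(s)
a,_=grab('top','top0');b,_=grab('side','side0')
for n in('top','side','wrist'):print(n,ctrl.camera_info(n))
E
```

```text
{'time_s': 0.0, 'joint_pos': array([-1.39557392e+00,  4.91579201e-01,  1.55943577e+00,  2.48898831e-05,
        1.09170254e+00, -1.05607123e-01]), 'joint_velocities': array([-0.00059082, -0.0006632 ,  0.00171008,  0.00139327, -0.00140301,
       -0.00150117]), 'joint_efforts': array([ 1.54974863e-03, -6.12634993e+01, -2.58182073e+01,  6.92515704e-02,
        4.81827662e-02, -9.54538814e-05]), 'tcp_pos': array([ 173.20230559, -600.27478919,  214.05425883]), 'tcp_rot': array([-3.10956185e+00, -4.39502565e-01,  2.68163667e-05]), 'wrist_force': array([1.17759731, 0.81046396, 0.53919824]), 'moment': array([-0.0509375 ,  0.04868991,  0.00088101]), 'grip_force': 0.0, 'gripper_width': 95.01701514865431}
top {'fx': 398.1163815869986, 'fy': 398.1163815869986, 'cx': 276.0686908573876, 'cy': 213.74792020553514, 'extrinsics': array([[-1.49865172e-02, -9.99434053e-01,  3.01160838e-02,
         1.49597084e+01],
       [-9.98882321e-01,  1.36143209e-02, -4.52632291e-02,
         5.33410383e+02],
       [ 4.48276025e-02, -3.07607618e-02, -9.98521037e-01,
         8.98242673e+02],
       [ 0.00000000e
[... 292 characters left out ...]
-01,  6.19449021e-01, -7.12368970e-01,
         1.97341016e+02],
       [ 3.46983079e-01, -6.22226723e-01, -7.01738304e-01,
         1.10833454e+03],
       [ 0.00000000e+00,  0.00000000e+00,  0.00000000e+00,
         1.00000000e+00]])}
wrist {'fx': 325.19226210127806, 'fy': 325.19226210127806, 'cx': 280.6303161429797, 'cy': 210.78735909535715, 'hand_eye': array([[ 3.20479370e-04, -9.69016061e-01, -2.46997511e-01,
         7.11954681e+01],
       [ 9.99999846e-01,  4.22608011e-04, -3.60467721e-04,
         3.24152648e-01],
       [ 4.53682138e-04, -2.46997357e-01,  9.69016047e-01,
        -1.70032554e+02],
       [ 0.00000000e+00,  0.00000000e+00,  0.00000000e+00,
         1.00000000e+00]])}
```

View pics/top0.png

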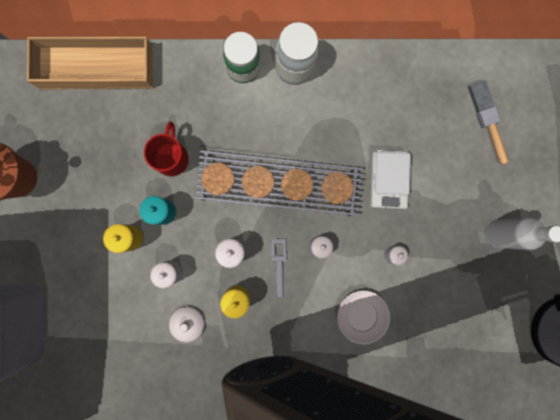

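View pics/side0.png

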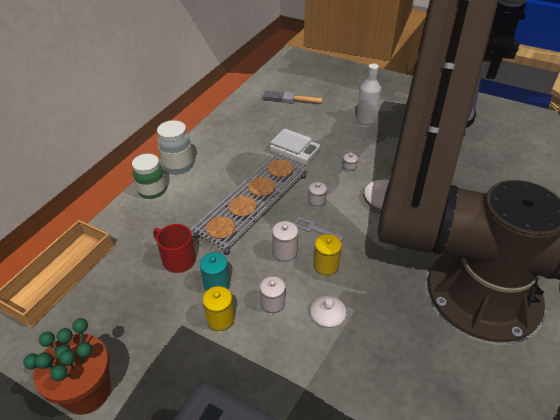

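Both views show the mug at the left (+y) end at top (165,153), with pads at top (217,179), (258,181), (297,184) and (337,187). Candidates for canisters:
- White: (230,253), (163,275), (321,247) and (399,255).
- White, lid-like and wide: (186,324).
- Grey bowl: (363,317).
- Turquoise look-alike: (155,210).
- Yellow look-alikes: (119,238) and (235,303).

Next I measure their heights and centres.

```bash
cat > m.py <<'E'
from h import *
np.set_printoptions(precision=1,suppress=True)
z=np.load('top.npz');p,d=z['p'],z['d'];W=pts('top',d)
print('tablez',np.median(W[300:330,270:300,2]),W[120,300])
hsv=cv2.cvtColor(p,cv2.COLOR_RGB2HSV)
for n,u,v,w in[('c1',230,253,25),('c2',163,275,25),('c3',321,247,25),('c4',399,255,25),('lid',186,324,25),('teal',155,210,25),('yel',119,238,25),('mug',165,153,32)]:
    S=W[v-w:v+w,u-w:u+w].reshape(-1,3);C=S[S[:,2]>12]
    top=np.percentile(C[:,2],99.5); 
    hs=np.sort(C[:,2]);hist=np.histogram(C[:,2],bins=np.arange(10,120,4));m=hist[1][hist[0].argmax()]
    L=C[(C[:,2]>m-3)&(C[:,2]<m+7)].astype(np.float32)
    (x,y),r=cv2.minEnclosingCircle(np.ascontiguousarray(L[:,:2]))
    print(n,'max',top,'shoulder',np.median(L[:,2]),'circ',x,y,r,'mean',L.mean(0),len(L))
cork=cv2.inRange(hsv,(5,90,60),(20,255,255)); cork[:150]=0;cork[215:]=0;cork[:,:195]=0;cork[:,365:]=0
cs,_=cv2.findContours(cork,0,2)
for c in cs:
    if cv2.contourArea(c)<200: continue
    (u,v),_,_=cv2.fitEllipse(c);mm=cv2.moments(c);u2,v2=mm['m10']/mm['m00'],mm['m01']/mm['m00']
    print('pad',u,v,cv2.contourArea(c),ray('top',u,v,39),ray('top',u2,v2,39),'depth z',W[int(v),int(u)])
E
python3 m.py
```

```text
tablez -0.08602406055314238 [753.7 -52.6  -1.3]
c1 max 920.6075541627332 shoulder 85.329475 circ 450.2776794433594 107.91101837158203 29.82428550720215 mean [450.3 107.7  85.2] 605
c2 max 920.6075541627332 shoulder 69.06645 circ 405.4133605957031 249.39547729492188 27.270292282104492 mean [405.8 248.6  68.9] 481
c3 max 920.6075541627332 shoulder 53.03916 circ 458.6636657714844 -91.11631774902344 23.819454193115234 mean [458.5 -90.6  53. ] 338
c4 max 920.6075541627332 shoulder 39.288113 circ 436.3746032714844 -264.0820007324219 20.665485382080078 mean [ 436.6 -263.    39.3] 233
lid max 920.6075541627332 shoulder 19.05103 circ 289.25946044921875 211.0714569091797 36.622657775878906 mean [290.  210.9  19.1] 603
teal max 354.2759325375702 shoulder 85.00064 circ 529.5231323242188 280.7715759277344 49.54629898071289 mean [542.  265.5  84.8] 626
yel max 920.6075541627332 shoulder 85.166275 circ 501.90313720703125 325.67864990234375 51.523094177246094 mean [486.5 336.1  85. ] 644
mug max 920.6075541627332 shoulder 84.08094 circ 664.5032958984375 246.74745178222656 40.38077926635742 mean [663.9 246.9  83.9] 254
pad 337.138916015625 187.6314239501953 727.0 [ 588.9 -129.2   39. ] [ 588.8 -129.2   39. ] depth z [ 590.4 -129.1   38.3]
pad 296.5754699707031 184.30409240722656 743.5 [597.4 -38.5  39. ] [597.4 -38.6  39. ] depth z [598.5 -37.5  36. ]
pad 257.5247497558594 181.5125274658203 752.0 [604.6  48.3  39. ] [604.8  48.2  39. ] depth z [605.8  49.5  38.6]
pad 217.32040405273438 178.2087860107422 757.5 [613.  137.3  39. ] [612.9 137.3  39. ] depth z [613.4 137.9  39.6]
```

```bash
cat >> h.py <<'E'
def go(x,y,z,yaw=90):
    s=ctrl.sense();r=R.from_rotvec(s['tcp_rot']);t=np.array([x,y,z])
    a=np.radians(yaw);g=R.from_matrix(np.array([[np.cos(a),np.sin(a),0],[np.sin(a),-np.cos(a),0],[0,0,-1]]).T if 0 else np.column_stack([[np.cos(a),np.sin(a),0],[np.sin(a),-np.cos(a),0],[0,0,-1]]))
    print('t',round(s['time_s'],2),'turn',np.round(np.degrees((r.inv()*g).as_rotvec()),2),'shift cm',np.round(r.inv().apply(t-s['tcp_pos'])/10,2))
E
python3 - <<'E'
from h import *
p=np.load('top.npz')['p']
cv2.imwrite('pics/crop0.png',cv2.resize(p[225:345,140:420],None,fx=2.8,fy=2.8,interpolation=cv2.INTER_CUBIC)[:,:,::-1])
go(436,-263,180)
E
```

```text
t 0.1 turn [-4.000e-02 -4.000e-02 -7.391e+01] shift cm [ 34.6  -25.12   3.44]
```

View pics/crop0.png

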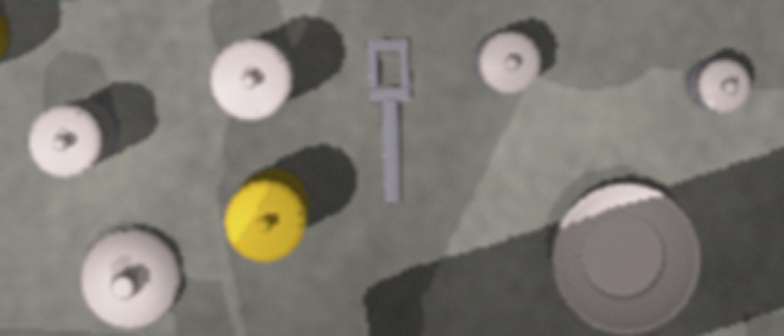

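The crop confirms four white canisters of falling size at crop (252,78), (65,140), (510,62) and (722,84). The lid at (130,277) and the bowl at (625,255) are not canisters. I'll start with the shortest.

Call:
drive_tool([
  [[0, 0, -8], [3, -2, 0.3], 0.8],
  [[0, 0, -17], [7, -5, 0.8], 0.8],
  [[0, 0, -26], [11, -8, 1.2], 0.8],
  [[0, 0, -35], [15, -11, 1.6], 0.8],
  [[0, 0, -44], [19, -14, 2], 0.8],
  [[0, 0, -53], [23.5, -17, 2.4], 0.8],
  [[0, 0, -62], [28, -20, 2.8], 0.8],
  [[0, 0, -70], [32, -23, 3.2], 0.8],
  [[0, 0, -73.9], [34, -24.6, 3.4], 0.8],
  [[0, 0, -73.9], [34.6, -25.1, 3.4], 0.8],
  [[0, 0, -73.9], [34.6, -25.1, 3.4], 0.8],
  [[0, 0, -73.9], [34.6, -25.1, 3.4], 0.8],
])

```text
time_s: 1.6
tcp_pos: [435.6, -264.3, 180.7]
tcp_rot: [2.224, 2.219, -0.0]
wrist_force: [-0.4, -0.2, -0.2]
gripper_width: 85.4
grip_force: 0.0
```

```bash
cat >> h.py <<'E'
def wgrab(f=None):
    s=ctrl.sense();p,d=grab('wrist',f);c=ctrl.camera_info('wrist')
    v,u=np.mgrid[:420,:560];x=(u-c['cx'])/c['fx'];y=(v-c['cy'])/c['fy'];th=np.hypot(x,y)
    k=np.tan(th)/np.maximum(th,1e-9);P=np.stack([x*k*d,y*k*d,d],-1)
    H=np.array(c['hand_eye']);T=P@H[:3,:3].T+H[:3,3]
    W=R.from_rotvec(s['tcp_rot']).apply(T.reshape(-1,3))+s['tcp_pos'];W=W.reshape(T.shape);W[d<=0]=np.nan;return s,p,W
def circ(W,x,y,z,rad=60,zt=5):
    "centre/radius of the level disc at height z near x,y"
    m=(np.hypot(W[...,0]-x,W[...,1]-y)<rad)&(abs(W[...,2]-z)<zt)
    L=W[m][:,:2].astype(np.float32)
    if len(L)<30: return None
    h=cv2.convexHull(np.ascontiguousarray(L))[:,0]
    A=np.c_[2*h,np.ones(len(h))];q=np.linalg.lstsq(A,(h**2).sum(1),rcond=None)[0]
    return np.round([q[0],q[1],np.sqrt(q[2]+q[0]**2+q[1]**2),np.median(W[m][:,2])],1),len(L)
E
python3 - <<'E'
from h import *
s,p,W=wgrab('w1');print(s['tcp_pos'],s['wrist_force'])
print(circ(W,436,-263,40,40),circ(W,436,-263,38,40,3))
go(436,-263,10)
E
```

```text
[ 435.64198651 -264.34165151  180.67279266] [-0.36199825 -0.17727267 -0.24064991]
(array([ 437. , -263.1,   20.6,   39.4]), 1206) (array([ 437. , -263.1,   20.6,   39.3]), 1159)
t 1.65 turn [ 0.    0.01 -0.12] shift cm [ 0.14  0.04 17.07]
```

View pics/w1.png

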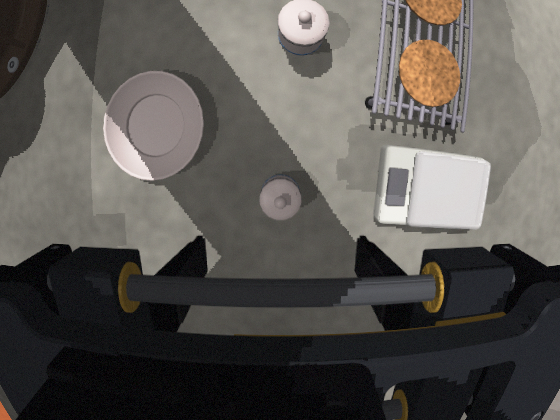

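The wrist view shows the shortest canister at (280,198), midway between the fingers and clear of the bowl. It agrees with the top camera to 1 mm.

Call:
drive_tool([
  [[0, 0, 0], [0.1, 0.1, 4], 0.8],
  [[0, 0, 0], [0.1, 0.1, 8], 0.8],
  [[0, 0, 0], [0.1, 0.1, 12], 0.8],
  [[0, 0, 0], [0.1, 0.1, 15], 0.8],
  [[0, 0, 0], [0.1, 0.1, 16.6], 0.8],
  [[0, 0, 0], [0.1, 0.1, 17], 0.8],
  [[0, 0, 0], [0.1, 0.1, 17], 0.2],
  [[0, 0, 0], [0.1, 0.1, 17], -0.3],
  [[0, 0, 0], [0.1, 0.1, 17], -0.5],
  [[0, 0, 0], [0.1, 0.1, 17], -0.5],
  [[0, 0, 0], [0.1, 0.1, 17], -0.5],
  [[0, 0, 0], [0.1, 0.1, 17], -0.5],
], squeeze=20)

```text
time_s: 3.15
tcp_pos: [437.1, -262.5, 10.8]
tcp_rot: [2.222, 2.221, -0.0]
wrist_force: [-0.9, 0.9, 3.5]
gripper_width: 41.7
grip_force: 20.0
```

Call:
drive_tool([
  [[0, 0, 0], [0, 0, -1], -0.5],
  [[0, 0, 0], [0, 0, -4], -0.5],
  [[0, 0, 0], [0, 0, -8], -0.5],
  [[0, 0, 0], [0, 0, -12], -0.5],
  [[0, 0, 0], [3, 3, -13], -0.5],
  [[0, 0, 0], [6, 6.5, -13], -0.5],
  [[0, 0, 0], [9, 10, -13], -0.5],
  [[0, 0, 0], [12, 13.5, -13], -0.5],
  [[0, 0, 0], [13, 15, -13], -0.5],
  [[0, 0, 0], [13.4, 15.2, -13], -0.5],
  [[0, 0, 0], [13.4, 15.2, -13], -0.5],
  [[0, 0, 0], [13.4, 15.2, -13], -0.5],
])

```text
time_s: 4.65
tcp_pos: [588.4, -129.3, 140.8]
tcp_rot: [-2.223, -2.22, 0.0]
wrist_force: [0.1, -0.1, -1.6]
gripper_width: 41.5
grip_force: 20.0
```

```bash
cat >> h.py <<'E'
def wpads(p,W):
    hsv=cv2.cvtColor(p,cv2.COLOR_RGB2HSV);m=cv2.inRange(hsv,(5,90,60),(20,255,255))
    m[(abs(W[...,2]-39)>6)|~np.isfinite(W[...,2])]=0
    for x,y in[(589,-129),(597,-38.5),(604.7,48.2),(613,137.3)]:
        V=W.copy();V[m==0]=np.nan;print('pad',circ(V,x,y,39,44,6))
E
python3 - <<'E'
from h import *
s,p,W=wgrab('w2');print(s['tcp_pos'],s['gripper_width']);wpads(p,W)
go(589,-128.6,50.5)
E
```

```text
[ 588.39029743 -129.34641438  140.77227031] 41.52456441229006
pad (array([ 590.9, -128.6,   35.5,   38.8]), 3741)
pad (array([599.4, -38.6,  35.6,  39. ]), 5609)
pad (array([606.4,  47.8,  35. ,  39.1]), 3116)
pad None
t 4.7 turn [-0.    0.01 -0.08] shift cm [0.07 0.05 9.03]
```

View pics/w2.png

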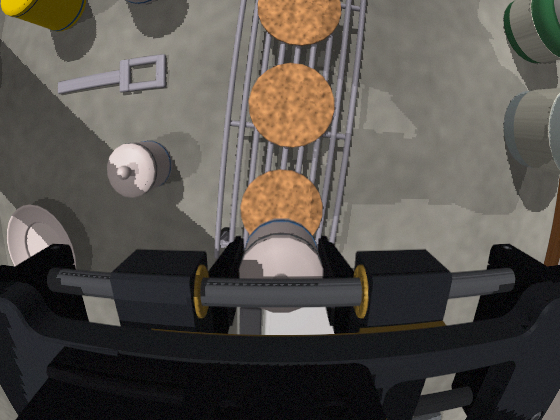

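The wrist view shows the canister held straight above the end pad (seen at (282,205)), with the next pads at (292,105) and (300,10). They match the top-view positions to 2 mm.

Call:
drive_tool([
  [[0, 0, 0], [0.1, 0.2, 3], -0.5],
  [[0, 0, 0], [0.1, 0.2, 6], -0.5],
  [[0, 0, 0], [0.1, 0.2, 7.5], -0.5],
  [[0, 0, 0], [0.1, 0.2, 8.3], -0.5],
  [[0, 0, 0], [0.1, 0.2, 8.7], -0.5],
  [[0, 0, 0], [0.1, 0.2, 8.9], -0.5],
  [[0, 0, 0], [0.1, 0.2, 9], -0.5],
  [[0, 0, 0], [0.1, 0.2, 9.1], -0.5],
  [[0, 0, 0], [0.1, 0.2, 9.1], -0.5],
])

```text
time_s: 5.82
tcp_pos: [591.3, -127.5, 49.8]
tcp_rot: [2.221, 2.221, 0.0]
wrist_force: [0.5, -0.6, 0.3]
gripper_width: 41.6
grip_force: 20.0
```

Call:
drive_tool([
  [[0, 0, 0], [0, 0, 0], -0.05],
  [[0, 0, 0], [0, 0, 0], 0.2],
  [[0, 0, 0], [0, 0, 0], 0.4],
  [[0, 0, 0], [0, 0, 0], 0.4],
  [[0, 0, 0], [0, 0, -3], 0.4],
  [[0, 0, 0], [0, 0, -7], 0.5],
  [[0, 0, 0], [0, 0, -11], 0.7],
  [[0, 0, 0], [1, -4, -13], 0.7],
  [[0, 0, 0], [2.5, -8.5, -13], 0.7],
  [[0, 0, 0], [3.6, -12.5, -13], 0.7],
  [[0, 0, 0], [3.6, -13.2, -13], 0.7],
  [[0, 0, 0], [3.6, -13.2, -13], 0.7],
])

```text
time_s: 7.32
tcp_pos: [459.7, -91.8, 180.0]
tcp_rot: [2.221, 2.22, 0.001]
wrist_force: [0.6, -0.3, -0.2]
gripper_width: 80.6
grip_force: 0.0
```

Run:
```python
from h import *
s,p,W=wgrab();print(s['tcp_pos'],s['gripper_width'])
print('third',circ(W,458.5,-91,53.5,40,4),'short',circ(W,591,-128,79,40,4))
go(458.7,-91,14)
p,d=grab('top');W=pts('top',d);print('short top',circ(W,591,-128,79,40,4))
```

```text
[459.7440964  -91.80564071 180.00308438] 80.63052098887934
third (array([459.1, -89.3,  23.6,  53.4]), 1779) short (array([ 592.8, -127.8,   20.4,   78.5]), 880)
t 7.38 turn [ 0.06  0.03 -0.03] shift cm [ 0.1  -0.16 16.58]
short top (array([ 592.3, -129.2,   19.8,   78.5]), 240)
```

Call:
drive_tool([
  [[0, 0, 0], [0.2, -0.1, 4], 0.7],
  [[0, 0, 0], [0.2, -0.1, 8], 0.7],
  [[0, 0, 0], [0.2, -0.1, 12], 0.7],
  [[0, 0, 0], [0.2, -0.1, 15], 0.7],
  [[0, 0, 0], [0.2, -0.1, 16.3], 0.7],
  [[0, 0, 0], [0.2, -0.1, 16.6], 0.7],
  [[0, 0, 0], [0.2, -0.1, 16.6], 0.3],
  [[0, 0, 0], [0.2, -0.1, 16.6], 0],
  [[0, 0, 0], [0.2, -0.1, 16.6], -0.3],
  [[0, 0, 0], [0.2, -0.1, 16.6], -0.4],
  [[0, 0, 0], [0.2, -0.1, 16.6], -0.4],
  [[0, 0, 0], [0.2, -0.1, 16.6], -0.4],
], squeeze=24)

```text
time_s: 8.93
tcp_pos: [458.3, -89.5, 14.0]
tcp_rot: [2.221, 2.221, 0.0]
wrist_force: [-1.4, 0.8, 6.8]
gripper_width: 47.6
grip_force: 24.0
```

Call:
drive_tool([
  [[0, 0, 0], [0, 0, -1], -0.4],
  [[0, 0, 0], [0, 0, -4], -0.4],
  [[0, 0, 0], [0, 0, -8], -0.4],
  [[0, 0, 0], [0, 0, -12], -0.4],
  [[0, 0, 0], [1.5, 4, -13], -0.4],
  [[0, 0, 0], [3, 8, -13], -0.4],
  [[0, 0, 0], [4.5, 12, -13], -0.4],
  [[0, 0, 0], [5.1, 13.8, -13], -0.4],
  [[0, 0, 0], [5.1, 14, -13], -0.4],
  [[0, 0, 0], [5.1, 14, -13], -0.4],
])

```text
time_s: 10.18
tcp_pos: [597.3, -38.7, 143.6]
tcp_rot: [-2.221, -2.221, 0.001]
wrist_force: [0.0, 1.1, -1.9]
gripper_width: 47.7
grip_force: 24.0
```

Run:
```python
from h import *
s,p,W=wgrab();print(s['tcp_pos'],s['wrist_force']);wpads(p,W)
go(598.7,-38.3,53.2)
```

```text
[597.31537389 -38.69019727 143.63948294] [ 0.03805131  1.14218339 -1.88626472]
pad (array([ 562.6, -146.9,    6.9,   38.7]), 42)
pad (array([599.3, -38.4,  35.5,  38.8]), 3161)
pad (array([606.4,  48.9,  35.6,  38.9]), 5513)
pad (array([614.6, 137.7,  35.5,  39. ]), 3292)
t 10.22 turn [-0.04  0.   -0.03] shift cm [0.05 0.15 9.06]
```

Call:
drive_tool([
  [[0, 0, 0], [0, 0.1, 3], -0.4],
  [[0, 0, 0], [0, 0.1, 6], -0.4],
  [[0, 0, 0], [0, 0.1, 7.5], -0.4],
  [[0, 0, 0], [0, 0.1, 8.3], -0.4],
  [[0, 0, 0], [0, 0.1, 8.7], -0.4],
  [[0, 0, 0], [0, 0.1, 8.9], -0.4],
  [[0, 0, 0], [0, 0.1, 9], -0.4],
  [[0, 0, 0], [0, 0.1, 9.1], -0.4],
  [[0, 0, 0], [0, 0.1, 9.1], -0.4],
])

```text
time_s: 11.35
tcp_pos: [599.3, -38.5, 53.0]
tcp_rot: [2.221, 2.221, 0.0]
wrist_force: [-0.9, 0.7, 3.1]
gripper_width: 48.1
grip_force: 24.0
```

Call:
drive_tool([
  [[0, 0, 0], [0, 0, 0], 0.1],
  [[0, 0, 0], [0, 0, 0], 0.3],
  [[0, 0, 0], [0, 0, 0], 0.5],
  [[0, 0, 0], [0, 0, 0], 0.5],
  [[0, 0, 0], [0, 0, -4], 0.5],
  [[0, 0, 0], [0, 0, -9], 0.6],
  [[0, 0, 0], [3, -2, -13.5], 0.7],
  [[0, 0, 0], [8, -5.4, -13.5], 0.7],
  [[0, 0, 0], [13, -8.8, -13.5], 0.7],
  [[0, 0, 0], [18, -12.2, -13.5], 0.7],
  [[0, 0, 0], [23, -15.5, -13.5], 0.7],
  [[0, 0, 0], [26, -17.5, -13.5], 0.7],
])

```text
time_s: 12.85
tcp_pos: [422.6, 223.2, 187.8]
tcp_rot: [2.22, 2.223, 0.0]
wrist_force: [0.6, 0.7, -0.7]
gripper_width: 80.8
grip_force: 0.0
```

Call:
drive_tool([
  [[0, 0, 0], [2.7, -1.9, 0], 0.7],
  [[0, 0, 0], [2.7, -1.9, 0], 0.7],
  [[0, 0, 0], [2.7, -1.9, 0], 0.7],
])

```text
time_s: 13.22
tcp_pos: [405.5, 248.3, 187.6]
tcp_rot: [2.221, 2.221, 0.0]
wrist_force: [-0.0, -0.2, -0.2]
gripper_width: 80.9
grip_force: 0.0
```

Run:
```python
from h import *
s,p,W=wgrab('w3');print(s['tcp_pos'],s['gripper_width'])
print('second',circ(W,405.5,249,69.5,45,4),'lid',circ(W,290,211,19,50,4),'teal',circ(W,542,262,85.5,45,4))
go(405.6,249,22)
p,d=grab('top');W=pts('top',d);print('third top',circ(W,599,-38,93,40,4))
```

```text
[405.5424176  248.25644547 187.63114856] 80.9290645333972
second (array([406.5, 251.8,  26.6,  69.5]), 2414) lid (array([290.3, 215. ,  33.9,  19.4]), 1933) teal (array([544.4, 267.2,  29.8,  85.7]), 2613)
t 13.28 turn [ 0.01  0.01 -0.03] shift cm [ 0.1  -0.02 16.56]
third top (array([600. , -40. ,  23.1,  92.3]), 343)
```

View pics/w3.png

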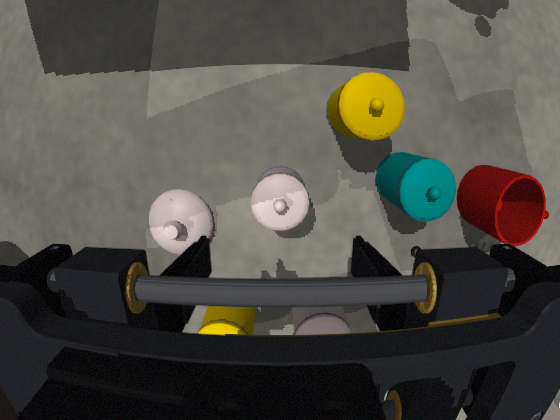

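The view shows the second canister at (280,202) between the fingers. The lid, turquoise and yellow look-alikes are clear of the finger paths.

Call:
drive_tool([
  [[0, 0, 0], [0.2, 0, 4], 0.7],
  [[0, 0, 0], [0.2, 0, 8], 0.7],
  [[0, 0, 0], [0.2, 0, 12], 0.7],
  [[0, 0, 0], [0.2, 0, 15], 0.7],
  [[0, 0, 0], [0.2, 0, 16.3], 0.7],
  [[0, 0, 0], [0.2, 0, 16.6], 0.7],
  [[0, 0, 0], [0.2, 0, 16.6], 0.3],
  [[0, 0, 0], [0.2, 0, 16.6], 0],
  [[0, 0, 0], [0.2, 0, 16.6], -0.2],
  [[0, 0, 0], [0.2, 0, 16.6], -0.2],
  [[0, 0, 0], [0.2, 0, 16.6], -0.2],
  [[0, 0, 0], [0.2, 0, 16.6], -0.2],
], squeeze=28)

```text
time_s: 14.82
tcp_pos: [405.3, 250.6, 22.2]
tcp_rot: [2.221, 2.221, 0.001]
wrist_force: [-1.0, -0.7, 6.9]
gripper_width: 53.6
grip_force: 28.0
```

Call:
drive_tool([
  [[0, 0, 0], [0, 0, -1], -0.2],
  [[0, 0, 0], [0, 0, -4.5], -0.2],
  [[0, 0, 0], [0, 0, -9], -0.2],
  [[0, 0, 0], [0, 0, -12.8], -0.2],
  [[0, 0, 0], [-3, 3, -13], -0.2],
  [[0, 0, 0], [-6.5, 6.5, -13], -0.2],
  [[0, 0, 0], [-10, 10, -13], -0.2],
  [[0, 0, 0], [-13.5, 13.5, -13], -0.2],
  [[0, 0, 0], [-17, 17, -13], -0.2],
  [[0, 0, 0], [-19.5, 19.3, -13], -0.2],
  [[0, 0, 0], [-20.2, 20.1, -13], -0.2],
  [[0, 0, 0], [-20.2, 20.1, -13], -0.2],
])

```text
time_s: 16.32
tcp_pos: [605.8, 48.5, 151.5]
tcp_rot: [-2.222, -2.22, 0.001]
wrist_force: [-0.2, 0.0, -2.7]
gripper_width: 53.4
grip_force: 28.0
```

Run:
```python
from h import *
s,p,W=wgrab();print(s['tcp_pos'],s['wrist_force'],s['gripper_width']);wpads(p,W)
go(605.8,48.4,61.3)
```

```text
[605.78825308  48.53249136 151.52153381] [-1.95593085e-01  2.61646150e-03 -2.66285366e+00] 53.405413050236525
pad None
pad None
pad (array([606.4,  49.3,  35.3,  38.8]), 2403)
pad (array([614.7, 138. ,  35.5,  38.9]), 5199)
t 16.38 turn [-0.05 -0.01 -0.  ] shift cm [-0.07  0.05  9.03]
```

Call:
drive_tool([
  [[0, 0, 0], [0, 0, 3], -0.2],
  [[0, 0, 0], [0, 0, 6], -0.2],
  [[0, 0, 0], [0, 0, 7.5], -0.2],
  [[0, 0, 0], [0, 0, 8.3], -0.2],
  [[0, 0, 0], [0, 0, 8.7], -0.2],
  [[0, 0, 0], [0, 0, 8.9], -0.2],
  [[0, 0, 0], [0, 0, 9], -0.2],
  [[0, 0, 0], [0, 0, 9.1], -0.2],
  [[0, 0, 0], [0, 0, 9.1], -0.2],
])

```text
time_s: 17.5
tcp_pos: [606.4, 48.4, 61.2]
tcp_rot: [2.221, 2.221, 0.001]
wrist_force: [-0.7, 0.6, 3.3]
gripper_width: 53.7
grip_force: 28.0
```

Call:
drive_tool([
  [[0, 0, 0], [0, 0, 0], 0.2],
  [[0, 0, 0], [0, 0, 0], 0.4],
  [[0, 0, 0], [0, 0, 0], 0.6],
  [[0, 0, 0], [0, 0, 0], 0.6],
  [[0, 0, 0], [0, 0, -4], 0.6],
  [[0, 0, 0], [0, 0, -9], 0.7],
  [[0, 0, 0], [1, -3, -13.4], 0.7],
  [[0, 0, 0], [3, -8, -13.4], 0.7],
  [[0, 0, 0], [5, -13, -13.4], 0.7],
  [[0, 0, 0], [6, -15.6, -13.4], 0.7],
  [[0, 0, 0], [6, -15.6, -13.4], 0.7],
  [[0, 0, 0], [6, -15.6, -13.4], 0.7],
])

```text
time_s: 19.0
tcp_pos: [451.2, 108.4, 194.8]
tcp_rot: [2.221, 2.221, 0.001]
wrist_force: [0.5, 0.2, 0.6]
gripper_width: 80.4
grip_force: 0.0
```

Run:
```python
from h import *
s,p,W=wgrab();print(s['tcp_pos'],s['gripper_width'])
print('tallest',circ(W,450.5,108.5,85.5,45,4))
go(450.5,109,30)
p,d=grab('top');W=pts('top',d);print('second top',circ(W,606,48,109,40,4))
```

```text
[451.16066134 108.373282   194.80564542] 80.3811760006889
tallest (array([451.1, 109.6,  29.7,  85.6]), 3185)
t 19.05 turn [ 0.04  0.   -0.03] shift cm [ 0.08 -0.08 16.46]
second top (array([606.8,  47.7,  26.2, 108.3]), 477)
```

Call:
drive_tool([
  [[0, 0, 0], [0.1, 0, 4], 0.7],
  [[0, 0, 0], [0.1, 0, 8], 0.7],
  [[0, 0, 0], [0.1, 0, 12], 0.7],
  [[0, 0, 0], [0.1, 0, 15], 0.7],
  [[0, 0, 0], [0.1, 0, 16.2], 0.7],
  [[0, 0, 0], [0.1, 0, 16.5], 0.7],
  [[0, 0, 0], [0.1, 0, 16.5], 0.3],
  [[0, 0, 0], [0.1, 0, 16.5], 0.1],
  [[0, 0, 0], [0.1, 0, 16.5], -0.1],
  [[0, 0, 0], [0.1, 0, 16.5], -0.1],
  [[0, 0, 0], [0.1, 0, 16.5], -0.1],
  [[0, 0, 0], [0.1, 0, 16.5], -0.1],
], squeeze=32)

```text
time_s: 20.6
tcp_pos: [450.3, 109.5, 30.3]
tcp_rot: [2.221, 2.221, 0.001]
wrist_force: [-1.5, 0.7, 6.1]
gripper_width: 59.3
grip_force: 32.0
```

Call:
drive_tool([
  [[0, 0, 0], [0, 0, -1], -0.1],
  [[0, 0, 0], [0, 0, -4.5], -0.1],
  [[0, 0, 0], [0, 0, -9], -0.1],
  [[0, 0, 0], [0, 0, -12.8], -0.1],
  [[0, 0, 0], [0.5, 3, -13], -0.1],
  [[0, 0, 0], [1, 7, -13], -0.1],
  [[0, 0, 0], [2, 11, -13], -0.1],
  [[0, 0, 0], [2.6, 15, -13], -0.1],
  [[0, 0, 0], [2.8, 16.3, -13], -0.1],
  [[0, 0, 0], [2.8, 16.3, -13], -0.1],
  [[0, 0, 0], [2.8, 16.3, -13], -0.1],
])

```text
time_s: 21.98
tcp_pos: [612.0, 137.4, 159.7]
tcp_rot: [-2.221, -2.221, 0.001]
wrist_force: [-0.5, 0.9, -4.6]
gripper_width: 59.5
grip_force: 32.0
```

Run:
```python
from h import *
s,p,W=wgrab();print(s['tcp_pos'],s['wrist_force'],s['gripper_width']);wpads(p,W)
go(614,137.7,69.3)
```

```text
[611.98514281 137.367926   159.68797678] [-0.47627042  0.88838006 -4.57603763] 59.486763666738945
pad None
pad None
pad None
pad (array([614.6, 138.3,  35.4,  38.8]), 1943)
t 22.02 turn [-0.04  0.01 -0.01] shift cm [0.04 0.19 9.05]
```

Call:
drive_tool([
  [[0, 0, 0], [0, 0.1, 3], -0.1],
  [[0, 0, 0], [0, 0.1, 6], -0.1],
  [[0, 0, 0], [0, 0.1, 7.5], -0.1],
  [[0, 0, 0], [0, 0.1, 8.3], -0.1],
  [[0, 0, 0], [0, 0.1, 8.7], -0.1],
  [[0, 0, 0], [0, 0.1, 8.9], -0.1],
  [[0, 0, 0], [0, 0.1, 9], -0.1],
  [[0, 0, 0], [0, 0.1, 9.1], -0.1],
  [[0, 0, 0], [0, 0.1, 9.1], -0.1],
])

```text
time_s: 23.15
tcp_pos: [614.4, 137.5, 69.4]
tcp_rot: [2.221, 2.221, 0.001]
wrist_force: [-1.9, 0.2, 4.6]
gripper_width: 59.9
grip_force: 32.0
```

Call:
drive_tool([
  [[0, 0, 0], [0, 0, 0], 0.3],
  [[0, 0, 0], [0, 0, 0], 0.5],
  [[0, 0, 0], [0, 0, 0], 0.7],
  [[0, 0, 0], [0, 0, 0], 0.7],
  [[0, 0, 0], [0, 0, -4], 0.7],
  [[0, 0, 0], [0, 0, -9], 0.7],
  [[0, 0, 0], [0, -2, -13], 0.7],
  [[0, 0, 0], [0, -7, -13.4], 0.7],
  [[0, 0, 0], [0, -12, -13.4], 0.7],
  [[0, 0, 0], [0, -16, -13.4], 0.7],
  [[0, 0, 0], [0, -16, -13.4], 0.7],
])

```text
time_s: 24.52
tcp_pos: [452.3, 137.6, 203.1]
tcp_rot: [2.221, 2.222, -0.0]
wrist_force: [0.9, 0.4, -0.5]
gripper_width: 80.7
grip_force: 0.0
```

Run:
```python
from h import *
p,d=grab('top','topf');W=pts('top',d);grab('side','sidef')
for x,y,z in[(614,137,125),(606,48,109),(599,-38,93),(591,-128,79),(664,247,84)]:print(circ(W,x,y,z,50 if z==84 else 42,4))
```

```text
(array([614.8, 136.3,  28.9, 124.4]), 611)
(array([607.2,  47.8,  26.2, 108.3]), 467)
(array([599.9, -40.1,  23. ,  92.3]), 340)
(array([ 592.2, -128.9,   20. ,   78.3]), 247)
(array([663.8, 246.2,  39.4,  84.3]), 241)
```

View pics/sidef.png

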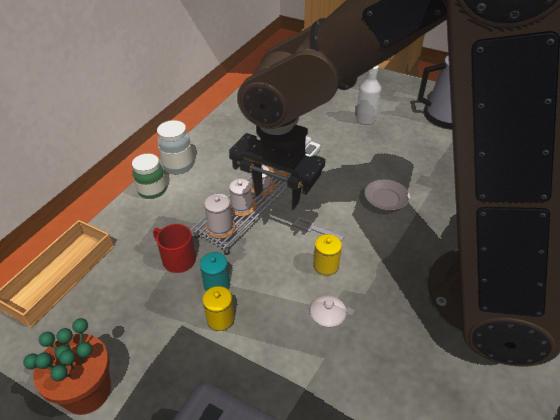

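View pics/topf.png

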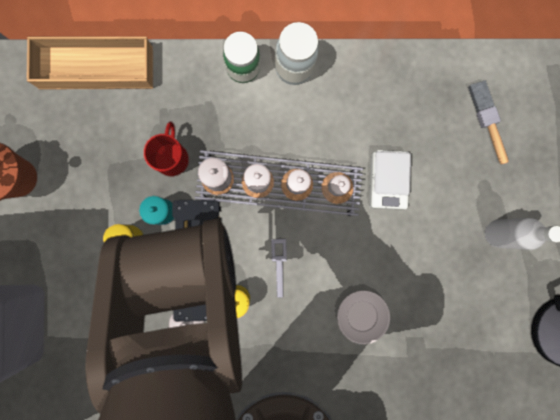

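All four stand upright in the right order, within 2–3 mm of their pad centres, at top (214,174), (257,177), (299,181) and (341,185). The mug is unmoved at (165,153), and the gripper is clear.

```bash
python3 -c "
from h import *
print(ctrl.hand_in())"
```

```text
the job is handed in; nothing more can be done
None
```

The job is handed in: all four canisters stand upright on their own pads, tallest next to the mug down to shortest, each within about 3 mm of its pad's centre, and the mug did not move.

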